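# Lock both over-centre catches of the cookie box

### The arm

A 6-joint arm with a two-finger parallel gripper is mounted at the origin on the work surface. World frame = base frame: x ahead of the robot, y to its left, z up, the work surface at z = 0. Lengths are in m, angles in rad, forces in N, time in s.
With the tool pointing down it reaches from about 0.3 to 0.875 m from the base axis. Payload 6.4 kg.
Tool frame: the origin (TCP) lies between the finger pads; the fingertips stand 8 mm ahead of it and the grasp point (between the pads) lies 11 mm behind it; z points along the fingers, y is the direction in which the jaws open and shut (so a half turn about z gives the same grasp; the last joint's range is limited). The gripper opens to 85 mm and grips with 20 to 120 N. Pads are 22 mm wide; open, the fingers measure 114 mm over their backs; the gripper's body (76 mm by 85 mm) begins 54 mm behind the grasp point. The pads swing forward as they close: fully open they stand 13 mm farther back than shut.
Start: joints at [-1.363, 0.181, 1.607, -0, 1.354, -0.206], TCP at [0.231, -0.526, 0.239] pointing down, gripper open.
Joint ranges: [-2.99, 2.99], [-0.89, 2.07], [0.3, 2.58], [-1.14, 4.28], [0, 2.63], [-3.12, 3.12]. Speed limits (rad/s): [2.57, 2.57, 3.01, 3.14, 3.14, 3.14].

### API

Orientations are given as a unit quaternion [w, x, y, z].
In Python, from bench import monitor, viewer, workorder, spotter gives the robot as it stands. The module is installed in compiled form; this text tells all that it offers.
- The arm moves only by the tool move_arm, never from a script. Its argument "motion" is a list of rows, each a list of 3 entries, a list of its own where there are three numbers: the shift along the tool's x, y, z in units of 60 mm (1.0 is 60 mm), then the turn, a rotation vector about the tool's x, y, z in units of 8 degrees (1.0 is 8 degrees), then the opening in per cent of the stroke, from 0 (shut) to 100 (fully open). In form: [[[dx, dy, dz], [rx, ry, rz], grip], ...]. A call has 1 to 10 rows; each row is the pose to reach, as a shift and turn from the pose commanded when the call began, along the tool's axes at that moment; what a row does not reach only later rows make up. A row lasts 1/8 s, in which the tool goes at most 62.5 mm and 10.7 degrees, less where a joint would pass 70% of its speed; a pose out of reach is approached as far as the arm can. A call with a gripper value outside its range is refused whole. The fingers move at their own pace and stop on an object; the grip force is fixed at half the most. Time passes only in rows, so rows that repeat a pose let the fingers close. It gives the time, the measured TCP pose, the force and the opening at its end, in the units of the state.
- monitor.get_obs(): the state, without advancing time (a new reading comes with each control period).
- viewer.camera(name): name is "scene" or "top"; returns the picture (480x640x3 uint8, blue, green, red); there is no depth.
- viewer.calibration(name): a dict with "fovy" (degrees; the focal length in pixels is half the picture's height over the tangent of half this angle, whatever the lens; pixels are square), "cx", "cy" (the principal point, pixels), "distortion" ([k1, k2, p1, p2, k3] as OpenCV has them; the pictures are not rectified), "extrinsics" (4x4, takes a point from camera to world coordinates). Camera axes: x right, y down, z forward; pixel columns grow to the right and rows downward; lengths in m; the calibration is good to about 2 mm. A picture is of the moment at which its call begins. calibration takes no time and is no camera call.
- workorder.hand_in(): hands the job in, once; it reports no verdict.
Trained networks look in the newest picture that a camera, given by its name, has taken for a name from the list of things; names that differ only in an ending like _2 or _b are one class to them, and where a whole thing is asked for, a point or a joint stands for the part that bears it (a point fixed in the world has none). Each returns a list of dicts, best first, with "score" (0 to 1); they miss things now and then, are a little off and sometimes report something else, mostly with a low value. They report only what shows in the picture. A call takes as long as a camera call.
- spotter.search_frame(camera, name): "centre" ([column, row] as shares, 0 to 1, of the picture: columns of its width, rows of its height, amid what is visible of it).
- spotter.outline_of(camera, name): "region" (480x640 bool, what is visible of it) and "centre" ([column, row] as shares, 0 to 1, of the picture: columns of its width, rows of its height, amid what is visible of it).
The state is a dict: "time_s": time; "q": joint angles; "dq": joint speeds; "joint_efforts": joint torques, N m; "eef_pos": TCP position; "eef_rot": TCP orientation; "wrist_force": force on the tool from outside, world axes, zero at the start; "torque": the same for the moment, N m; "opening": opening from 0.0 (shut) to 1.0 (fully open).
Only numpy, scipy, OpenCV 4.12 (cv2) and the standard library are available. Lean on these libraries where they do the work, as an engineer would, in place of code of your own. Each camera call takes 0.05 s, during which the arm holds its last target. There are 200 camera calls.

### The job

The clear cookie box with the red lid is full: its lid lies on the seal and the wire bails of both front catches are already hooked over it. Press the raised lever of each catch down with the fingertips until it goes over centre and snaps into lock, so that the lid is clamped tight. Do not grasp or lift anything; leave the box where it stands and the jars, bottle, bowl, brush and cutter around it undisturbed.

Things in the scene. Friction and masses are not known exactly. Their poses are not given: they have to be found in the camera images.
- cookie_box: clear plastic box full of heart cookies, 180 (its x) x 240 (its y) x 105 mm high without the 16 mm red-framed hinged lid; about 2 kg with its contents, standing loose on the table. Origin at the centre of its underside, z up. Its front wall, with the two catches, is the -x side (at x = -90 mm); the lid hinges at the +x side.
- catch_a (a joint): steel lever with a red thumb tab on the front catch at the box's +y end. 0 = raised, pointing outward and 45 degrees up; grows as it is pushed down: 0.79 = level, 1.40 = dead point (35 degrees below level), 2.00 = locked, 70 degrees below level. Before the dead point it springs back, past it it snaps to 2.00 and stays. Resists with up to 0.3 N m (10 N pressed 28 mm out from the pivot).
- catch_b (a joint): steel lever with a red thumb tab on the front catch at the box's -y end. 0 = raised, pointing outward and 45 degrees up; grows as it is pushed down: 0.79 = level, 1.40 = dead point (35 degrees below level), 2.00 = locked, 70 degrees below level. Before the dead point it springs back, past it it snaps to 2.00 and stays. Resists with up to 0.3 N m (10 N pressed 28 mm out from the pivot).
- catch_a_pivot (a point): the lever's hinge pin (parallel to the box's front, 10 mm out from the front wall, 85 mm above the table), at the middle of the lever's width. Bail and lid keeper above it reach 24 mm out from the wall and 38 mm above the pin; the lid's top is 38 mm above the pin. At box y = +70 mm.
- catch_b_pivot (a point): the lever's hinge pin (parallel to the box's front, 10 mm out from the front wall, 85 mm above the table), at the middle of the lever's width. Bail and lid keeper above it reach 24 mm out from the wall and 38 mm above the pin; the lid's top is 38 mm above the pin. At box y = -70 mm.
- catch_a_tip (a point): outer end of the lever's thumb tab (24 mm wide steel, 28 mm wide red tab, 3 mm thick), 60 mm from the pivot; moves with catch_a.
- catch_b_tip (a point): outer end of the lever's thumb tab (24 mm wide steel, 28 mm wide red tab, 3 mm thick), 60 mm from the pivot; moves with catch_b.
- box_lid (a joint): the lid's hinge: 0 = clamped shut on the seal, grows as the front edge rises; about 0.012 (2 mm at the front) while it merely lies on the springy seal.
- red_sugar: closed dark red sprinkle jar with white screw cap, 52 mm across, 112 mm tall, loose; origin at the centre of its underside. Bystander.
- white_nonpareils: closed off-white sprinkle jar with white screw cap, 52 mm across, 112 mm tall, loose; origin at the centre of its underside. Bystander.
- violet_sugar: closed violet sprinkle jar with white screw cap, 52 mm across, 112 mm tall, loose; origin at the centre of its underside. Bystander.
- icing_bottle: red squeeze bottle with a white and green nozzle, 54 mm across, 153 mm tall, loose; origin at the centre of its underside. Bystander.
- icing_bowl: steel mixing bowl with red icing, 172 mm across, 76 mm tall, loose; origin at the centre of its underside. Bystander.
- pastry_brush: pastry brush lying along its x, 220 mm long, loose. Bystander.
- round_cutter: copper round cookie cutter, 70 mm across, 25 mm tall, loose; origin at the centre of its underside. Bystander.

How it is judged:
By the outcome, as a careful person would: the job done as asked, in the order asked, and still so for the second after the job is handed in, with the robot touching nothing.
It also fails if it takes over 42 s, if anything falls off the work surface, if the arm or the gripper's body presses on something with over 40 N, if the wrist force passes 120 N, or if a joint passes its speed limit or range.

## Working session

There is one attempt and no reset: what is moved stays moved. The work goes in short steps, Python scripts to look and compute and a tool call to move; the robot and the scene stay as the last step left them, time stands still between calls to the robot, and variables do not carry over. Pictures are saved under pics/ and viewed, about 8 in all and at most 12, crops included, and the job is handed in when it is done.

Besides the shell and the picture viewer there is one more tool, called by a JSON object that holds its "api" and its "payload", one argument or row to a line. move_arm: Moves the arm, as the interface text tells. Its arguments: {"type":"object","properties":{"motion":{"type":"array","items":{"type":"array"}}},"required":["motion"]}

```bash
mkdir -p pics; cat > h.py <<'E'
import numpy as np, cv2
from bench import monitor, viewer, workorder, spotter
def cal(n):
    c=viewer.calibration(n); f=240/np.tan(np.radians(c["fovy"])/2)
    K=np.array([[f,0,c["cx"]],[0,f,c["cy"]],[0,0,1.]]); return K,np.array(c["distortion"],float),np.array(c["extrinsics"])
def ray(n,px):
    K,D,T=cal(n); p=cv2.undistortPoints(np.array([[px]],float),K,D)[0,0]
    return T[:3,3],T[:3,:3]@np.array([p[0],p[1],1.])
def atz(n,px,z):
    o,d=ray(n,px); return o+d*(z-o[2])/d[2]
def proj(n,P):
    K,D,T=cal(n); W=np.linalg.inv(T)
    return cv2.projectPoints(np.array(P,float).reshape(-1,1,3),cv2.Rodrigues(W[:3,:3])[0],W[:3,3],K,D)[0][:,0]
E
python3 - <<'E'
from h import *
for n in("scene","top"):
    cv2.imwrite(f"pics/{n}0.png",viewer.camera(n)); print(n,cal(n)[2].round(3).tolist())
    for t in("cookie_box","catch_a_pivot","catch_a_tip","red_sugar","white_nonpareils","violet_sugar","icing_bottle","icing_bowl","pastry_brush","round_cutter"):
        print(t,[(np.round(np.array(r["centre"])*[640,480],1).tolist(),round(r["score"],2)) for r in spotter.search_frame(n,t)][:4])
o=monitor.get_obs();print(o["time_s"],o["eef_pos"],o["eef_rot"],o["opening"])
E
```

```text
scene [[0.111, 0.564, -0.818, 1.306], [0.994, -0.064, 0.09, -0.078], [-0.001, -0.823, -0.568, 0.646], [0.0, 0.0, 0.0, 1.0]]
cookie_box [([388.1, 265.6], 0.55)]
catch_a_pivot [([387.9, 265.6], 0.83), ([328.1, 235.6], 0.32)]
catch_a_tip []
red_sugar [([290.7, 271.6], 0.89), ([459.7, 227.3], 0.46)]
white_nonpareils [([436.3, 332.3], 0.94)]
violet_sugar [([463.0, 261.5], 0.58)]
icing_bottle [([147.3, 230.6], 0.76)]
icing_bowl [([106.4, 293.0], 0.93), ([148.1, 228.9], 0.56), ([287.8, 272.4], 0.51)]
pastry_brush [([385.7, 268.4], 0.68), ([519.6, 278.5], 0.6)]
round_cutter [([459.4, 220.8], 0.62)]
top [[-0.025, -0.994, 0.103, 0.412], [-1.0, 0.026, 0.008, 0.009], [-0.011, -0.103, -0.995, 1.485], [0.0, 0.0, 0.0, 1.0]]
cookie_box [([279.9, 232.8], 0.84)]
catch_a_pivot [([279.9, 233.3], 0.92)]
catch_a_tip [([170.0, 233.3], 0.69), ([328.3, 254.9], 0.53)]
red_sugar [([359.9, 225.7], 0.95), ([328.8, 254.3], 0.39)]
white_nonpareils [([264.4, 158.6], 0.68)]
violet_sugar [([220.9, 230.7], 0.77)]
icing_bottle []
icing_bowl [([494.6, 221.0], 0.94)]
pastry_brush [([171.4, 231.0], 0.95)]
round_cutter []
1.1 [ 0.23122218 -0.52646589  0.23927753] [-2.10855528e-05  9.78675995e-01  2.05410070e-01  3.31553311e-06] 0.997932426010084
```

View pics/scene0.png

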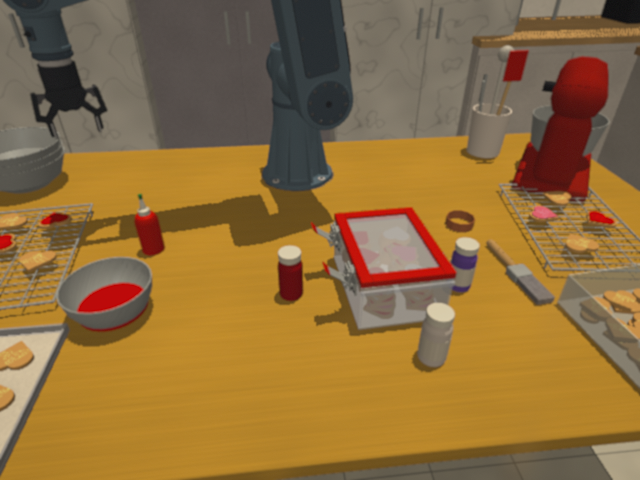

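View pics/top0.png

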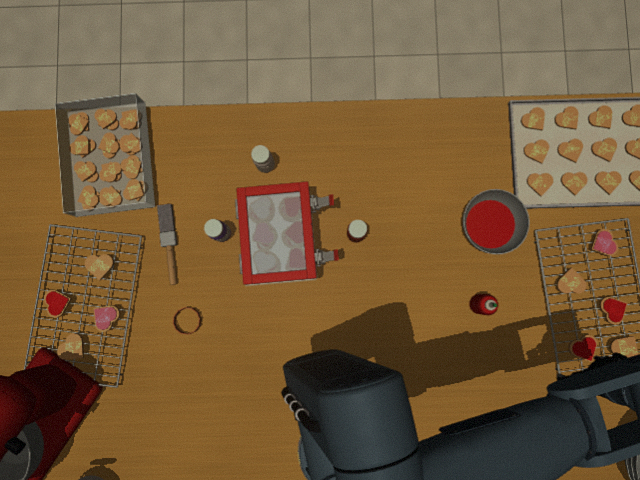

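The scene view shows the box at about (390,265), with both levers raised on its left side at (318,229) and (330,267). The red jar stands just outside them at (290,272). In the top view (image right is -y) the lid is at (277,232) and the red tabs are at about (333,201) = b and (337,254) = a. The jar cap is at (358,230). Next I'll fit the box pose from the lid and the tabs.

```bash
cat > fit.py <<'E'
from h import *
from scipy.optimize import least_squares
im=cv2.imread("pics/top0.png"); hsv=cv2.cvtColor(im,cv2.COLOR_BGR2HSV)
m=((hsv[...,0]<7)|(hsv[...,0]>173))&(hsv[...,1]>170)&(hsv[...,2]>70)
m=m.astype(np.uint8); m[:, :225]=0; m[:,348:]=0; m[:175]=0; m[292:]=0
n,l,s,c=cv2.connectedComponentsWithStats(m)
for i in range(1,n):
    if s[i,4]>8: print(s[i],c[i].round(1), atz("top",c[i],.121).round(4))
k=1+np.argmax(s[1:,4]); ys,xs=np.nonzero(l==k)
pts=np.array([atz("top",(x,y),.123)[:2] for x,y in zip(xs,ys)])
r=cv2.minAreaRect((pts*1000).astype(np.float32)); print("lid",r)
for t,px,h in(("red",(358,229),.112),("white",(262,153),.112),("violet",(215,229),.112),("bottle",(490,306),.153)): print(t,atz("top",px,h).round(3))
E
python3 fit.py
python3 - <<'E'
import cv2
a=cv2.imread("pics/top0.png")[170:300,220:380]; b=cv2.imread("pics/scene0.png")[190:340,260:470]
b=cv2.resize(b,(800,571)); a=cv2.resize(a,(640,520),interpolation=cv2.INTER_CUBIC)
cv2.imwrite("pics/a1.png",a)
E
```

```text
[ 237  182   79  102 2618] [275.9 232.8] [0.5673 0.1511 0.121 ]
[329 195   5  11  40] [331.1 199.7] [0.6477 0.0102 0.121 ]
[334 250   5  10  38] [335.7 254.4] [0.5091 0.0025 0.121 ]
lid ((568.6414794921875, 151.34776306152344), (244.09912109375, 182.4094696044922), 3.446122169494629)
red [ 0.572 -0.056  0.112]
white [0.775 0.184 0.112]
violet [0.582 0.306 0.112]
bottle [ 0.372 -0.366  0.153]
```

View pics/a1.png

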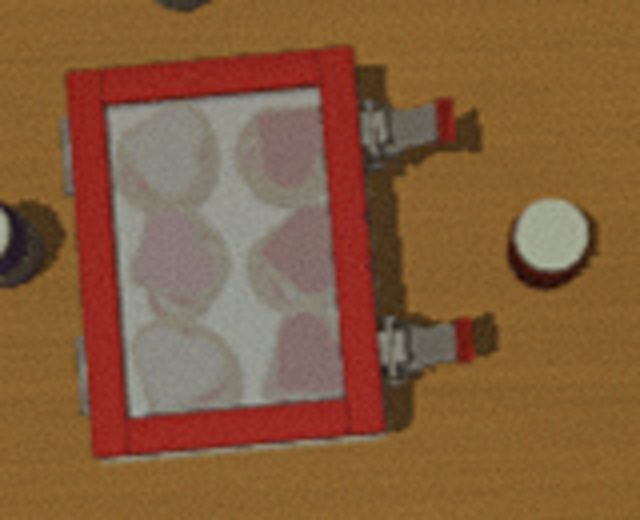

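Lid and tabs agree to a few mm. I'll press with the fingers shut, the jaw axis along the box front, and the tool tilted 12° so its body leans away from the lid.

```bash
cat > plan.py <<'E'
from h import *
import sys
from scipy.spatial.transform import Rotation as Ro
def plan(catch,d,ztip,tilt=12):
    a=np.radians(3.4); u=np.array([np.cos(a),np.sin(a),0]); o=np.array([np.sin(a),-np.cos(a),0]); z=np.array([0,0,1.])
    piv={"a":np.array([.5055,.0455,0]),"b":np.array([.6445,.0538,0])}[catch]
    t=np.radians(tilt); tz=-np.cos(t)*z-np.sin(t)*o
    R=np.column_stack([np.cross(u,tz),u,tz])
    P=piv+d*o+ztip*z-.008*tz
    s=monitor.get_obs(); q=s["eef_rot"]; R0=Ro.from_quat([*q[1:],q[0]])
    print(catch,d,ztip,"shift",(R0.inv().apply(P-s["eef_pos"])/.06).round(2).tolist(),"turn",(np.degrees((R0.inv()*Ro.from_matrix(R)).as_rotvec())/8).round(2).tolist(),"P",P.round(4))
    return s
E
python3 -c "
from plan import *
plan('a',.034,.24)"
```

```text
a 0.034 0.24 shift [7.81, -6.33, -0.14] turn [0.91, 1.31, -8.68] P [0.5076 0.0099 0.2478]
```

{"api": "move_arm", "payload": {
  "motion": [
    [[7.81,-6.33,-0.14],[0.91,1.31,-8.68],0],
    [[7.81,-6.33,-0.14],[0.91,1.31,-8.68],0],
    [[7.81,-6.33,-0.14],[0.91,1.31,-8.68],0],
    [[7.81,-6.33,-0.14],[0.91,1.31,-8.68],0],
    [[7.81,-6.33,-0.14],[0.91,1.31,-8.68],0],
    [[7.81,-6.33,-0.14],[0.91,1.31,-8.68],0],
    [[7.81,-6.33,-0.14],[0.91,1.31,-8.68],0],
    [[7.81,-6.33,-0.14],[0.91,1.31,-8.68],0],
    [[7.81,-6.33,-0.14],[0.91,1.31,-8.68],0],
    [[7.81,-6.33,-0.14],[0.91,1.31,-8.68],0]
  ]
}}

```text
time_s: 2.35
eef_pos: [0.5083, 0.0123, 0.248]
eef_rot: [-0.076, 0.681, 0.725, 0.072]
wrist_force: [0.3, -1.5, 0.4]
opening: 0.0
```

```bash
python3 - <<'E'
from plan import *
for z in(.24,.15,.12,.09,.07,.055): s=plan('a',.034,z)
print(s["eef_pos"].round(4),s["wrist_force"].round(1))
im=viewer.camera("scene")[120:330,220:500]; cv2.imwrite("pics/s2.png",cv2.resize(im,(800,600),interpolation=cv2.INTER_CUBIC))
E
```

```text
a 0.034 0.24 shift [-0.04, -0.01, -0.01] turn [0.0, 0.0, 0.02] P [0.5076 0.0099 0.2478]
a 0.034 0.15 shift [-0.35, -0.01, 1.46] turn [0.0, 0.0, 0.02] P [0.5076 0.0099 0.1578]
a 0.034 0.12 shift [-0.45, -0.02, 1.95] turn [0.0, 0.0, 0.02] P [0.5076 0.0099 0.1278]
a 0.034 0.09 shift [-0.56, -0.02, 2.44] turn [0.0, 0.0, 0.02] P [0.5076 0.0099 0.0978]
a 0.034 0.07 shift [-0.63, -0.02, 2.77] turn [0.0, 0.0, 0.02] P [0.5076 0.0099 0.0778]
a 0.034 0.055 shift [-0.68, -0.02, 3.01] turn [0.0, 0.0, 0.02] P [0.5076 0.0099 0.0628]
[0.5083 0.0123 0.248 ] [ 0.3 -1.5  0.4]
```

View pics/s2.png

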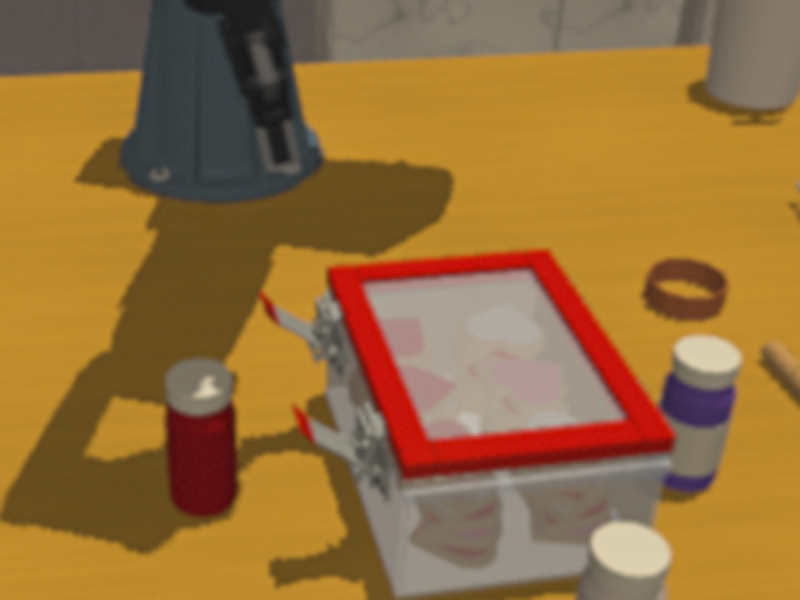

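The shut fingers are at (285,160) in this crop, above lever a's tab at (270,305), leaning outward as planned. Now I'll lower onto it.

{"api": "move_arm", "payload": {
  "motion": [
    [[-0.15,0,0.7],[0,0,0],0],
    [[-0.31,0,1.47],[0,0,0],0],
    [[-0.36,0,1.7],[0,0,0],0],
    [[-0.41,0,1.96],[0,0,0],0],
    [[-0.46,0,2.2],[0,0,0],0],
    [[-0.52,0,2.45],[0,0,0],0],
    [[-0.52,0,2.45],[0,0,0],0]
  ]
}}

```text
time_s: 3.28
eef_pos: [0.5077, 0.0095, 0.0969]
eef_rot: [-0.076, 0.682, 0.724, 0.072]
wrist_force: [0.4, -0.9, 1.3]
opening: 0.0
```

```bash
python3 - <<'E'
from plan import *
for z in(.09,.055): s=plan('a',.034,z)
print(s["eef_pos"].round(4),s["wrist_force"].round(1))
im=viewer.camera("scene")[150:330,240:480]; cv2.imwrite("pics/s3.png",cv2.resize(im,(800,600),interpolation=cv2.INTER_CUBIC))
E
```

```text
a 0.034 0.09 shift [0.01, -0.0, -0.01] turn [0.0, 0.0, -0.0] P [0.5076 0.0099 0.0978]
a 0.034 0.055 shift [-0.11, -0.0, 0.56] turn [0.0, 0.0, -0.0] P [0.5076 0.0099 0.0628]
[0.5077 0.0095 0.0969] [ 0.4 -0.9  1.3]
```

View pics/s3.png

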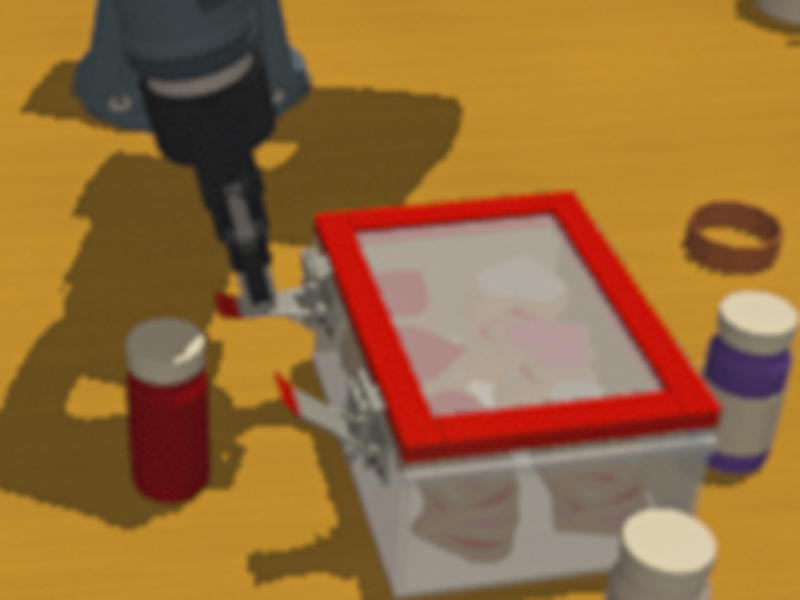

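Lever a is pushed about level, with the fingertip on it at (260,300). The body clears the lid and the jar. Next I'll press past the dead point.

{"api": "move_arm", "payload": {
  "motion": [
    [[-0.03,0,0.16],[0,0,0],0],
    [[-0.07,0,0.33],[0,0,0],0],
    [[-0.1,0,0.49],[0,0,0],0],
    [[-0.12,0,0.57],[0,0,0],0],
    [[-0.12,0,0.57],[0,0,0],0]
  ]
}}

```text
time_s: 3.95
eef_pos: [0.507, 0.01, 0.0618]
eef_rot: [-0.077, 0.682, 0.724, 0.071]
wrist_force: [-0.4, -0.2, -0.6]
opening: 0.0
```

```bash
python3 - <<'E'
from plan import *
for z in(.055,.05,.24): s=plan('a',.034,z)
print(s["eef_pos"].round(4),s["wrist_force"].round(1))
im=viewer.camera("scene")[150:330,240:480]; cv2.imwrite("pics/s4.png",cv2.resize(im,(800,600),interpolation=cv2.INTER_CUBIC))
E
```

```text
a 0.034 0.055 shift [0.0, 0.01, -0.02] turn [-0.01, -0.0, 0.0] P [0.5076 0.0099 0.0628]
a 0.034 0.05 shift [-0.02, 0.01, 0.06] turn [-0.01, -0.0, 0.0] P [0.5076 0.0099 0.0578]
a 0.034 0.24 shift [0.64, 0.01, -3.03] turn [-0.01, -0.0, 0.0] P [0.5076 0.0099 0.2478]
[0.507  0.01   0.0618] [-0.4 -0.2 -0.6]
```

View pics/s4.png

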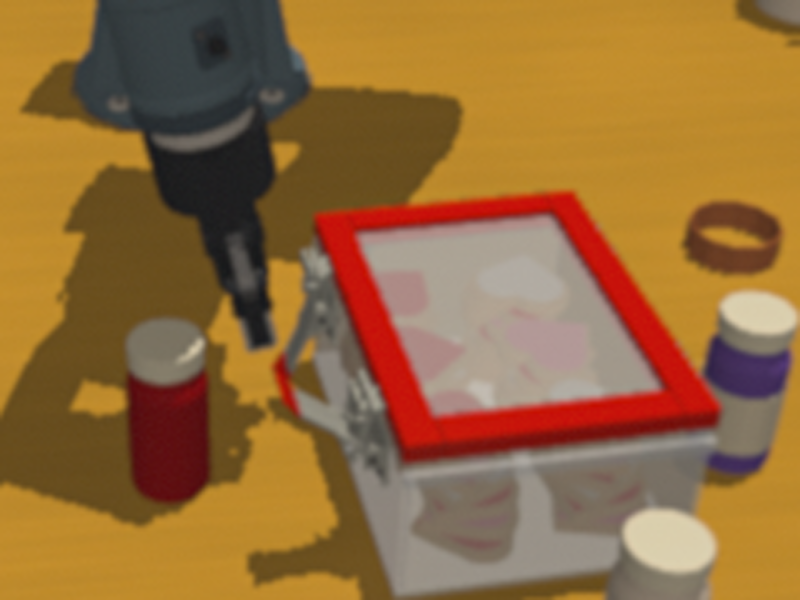

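Lever a has swung down to its locked angle and the force is gone. I'll rise straight up, shift 139 mm along the front, and press lever b the same way.

{"api": "move_arm", "payload": {
  "motion": [
    [[0.2,0,-0.94],[0,0,0],0],
    [[0.4,0,-1.87],[0,0,0],0],
    [[0.4,0.8,-1.87],[0,0,0],0],
    [[0.4,1.6,-1.87],[0,0,0],0],
    [[0.4,2.32,-1.87],[0,0,0],0],
    [[0.4,2.32,-1.87],[0,0,0],0],
    [[0.4,2.32,-1.87],[0,0,0],0]
  ]
}}

```text
time_s: 4.88
eef_pos: [0.6457, 0.0183, 0.1768]
eef_rot: [-0.077, 0.682, 0.724, 0.071]
wrist_force: [0.1, -0.7, 0.5]
opening: -0.003
```

```bash
python3 - <<'E'
from plan import *
for z in(.17,.12,.09,.055): s=plan('b',.034,z)
print(s["eef_pos"].round(4),s["wrist_force"].round(1))
im=viewer.camera("scene")[150:330,240:480]; cv2.imwrite("pics/s5.png",cv2.resize(im,(800,600),interpolation=cv2.INTER_CUBIC))
E
```

```text
b 0.034 0.17 shift [0.0, 0.01, -0.02] turn [-0.01, -0.0, 0.0] P [0.6466 0.0182 0.1778]
b 0.034 0.12 shift [-0.17, 0.02, 0.8] turn [-0.01, -0.0, 0.0] P [0.6466 0.0182 0.1278]
b 0.034 0.09 shift [-0.28, 0.02, 1.29] turn [-0.01, -0.0, 0.0] P [0.6466 0.0182 0.0978]
b 0.034 0.055 shift [-0.4, 0.02, 1.86] turn [-0.01, -0.0, 0.0] P [0.6466 0.0182 0.0628]
[0.6457 0.0183 0.1768] [ 0.1 -0.7  0.5]
```

View pics/s5.png

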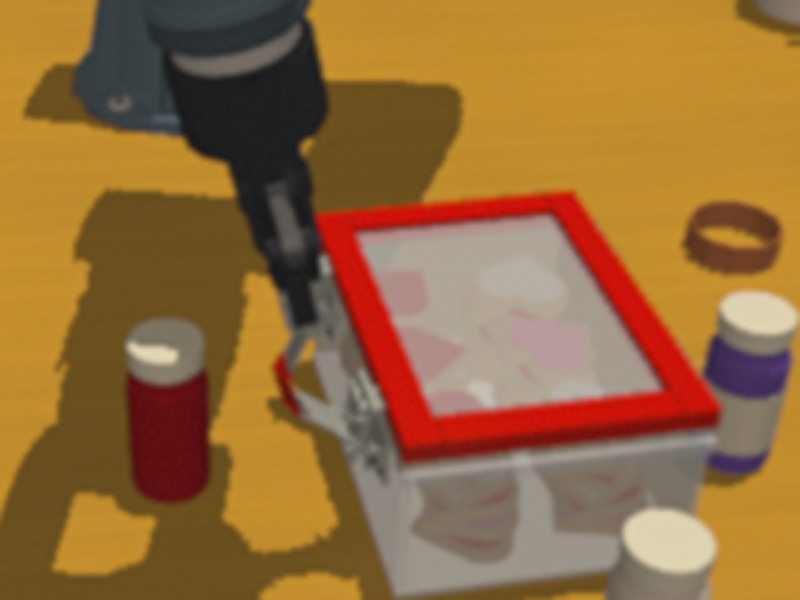

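The fingertip at (300,325) is above lever b (tab at (287,390)), clear of the keeper and lid. Pressing b next.

{"api": "move_arm", "payload": {
  "motion": [
    [[-0.17,0.01,0.8],[0,0,0],0],
    [[-0.22,0.01,1.05],[0,0,0],0],
    [[-0.28,0.01,1.29],[0,0,0],0],
    [[-0.31,0.01,1.45],[0,0,0],0],
    [[-0.35,0.01,1.62],[0,0,0],0],
    [[-0.38,0.01,1.78],[0,0,0],0],
    [[-0.4,0.01,1.86],[0,0,0],0],
    [[-0.4,0.01,1.86],[0,0,0],0]
  ]
}}

```text
time_s: 5.92
eef_pos: [0.6468, 0.018, 0.0624]
eef_rot: [-0.076, 0.682, 0.724, 0.071]
wrist_force: [0.5, -0.1, -0.2]
opening: 0.001
```

```bash
python3 - <<'E'
from plan import *
for z in(.055,.24): s=plan('b',.034,z)
print(s["eef_pos"].round(4),s["wrist_force"].round(1))
im=viewer.camera("scene")[150:330,240:480]; cv2.imwrite("pics/s6.png",cv2.resize(im,(800,600),interpolation=cv2.INTER_CUBIC))
E
```

```text
b 0.034 0.055 shift [0.0, -0.0, -0.01] turn [-0.01, -0.0, 0.0] P [0.6466 0.0182 0.0628]
b 0.034 0.24 shift [0.65, -0.0, -3.02] turn [-0.01, -0.0, 0.0] P [0.6466 0.0182 0.2478]
[0.6468 0.018  0.0624] [ 0.5 -0.1 -0.2]
```

View pics/s6.png

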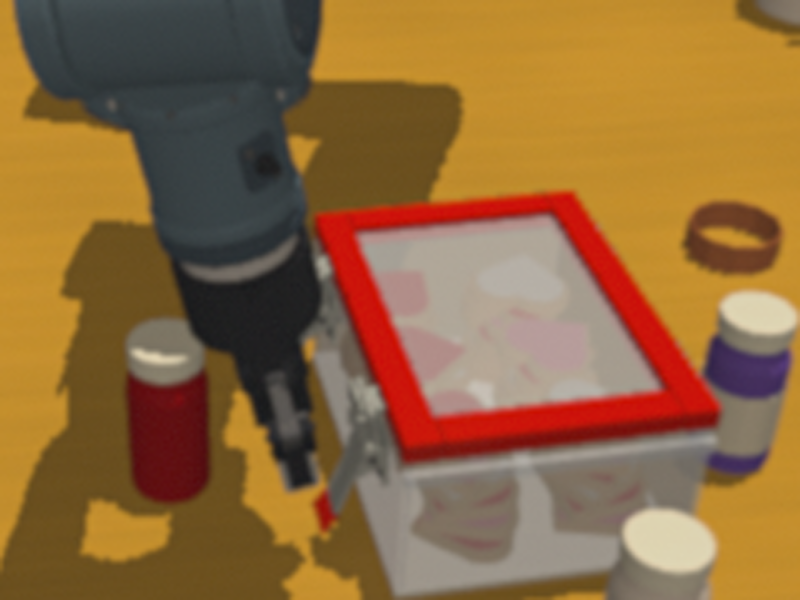

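Lever b hangs at (340,490), locked, with no contact force. I'll retreat up and then away to clear the view.

{"api": "move_arm", "payload": {
  "motion": [
    [[0.2,0,-0.94],[0,0,0],0],
    [[0.4,0,-1.87],[0,0,0],0],
    [[0.65,0,-3.02],[0,0,0],0],
    [[0.65,-0.8,-3.02],[0,0,0],0],
    [[0.2,-1.6,-3.1],[0,0,0],0],
    [[-0.6,-2.4,-3.3],[0,0,0],0],
    [[-1.4,-3.2,-3.4],[0,0,0],0],
    [[-2.2,-4.0,-3.6],[0,0,0],0],
    [[-2.2,-4.0,-3.6],[0,0,0],0],
    [[-2.2,-4.0,-3.6],[0,0,0],0]
  ]
}}

```text
time_s: 7.22
eef_pos: [0.4175, -0.1712, 0.2474]
eef_rot: [-0.075, 0.683, 0.723, 0.072]
wrist_force: [0.5, -0.1, 0.5]
opening: -0.001
```

```bash
python3 - <<'E'
from h import *
s=viewer.camera("scene")[170:340,250:480]; t=viewer.camera("top")
cv2.imwrite("pics/top7.png",t)
a=cv2.resize(s,(500,370),interpolation=cv2.INTER_CUBIC); b=cv2.resize(t[140:320,150:390],(300,225)); c=cv2.resize(cv2.imread("pics/top0.png")[140:320,150:390],(300,225))
o=np.zeros((450,800,3),np.uint8); o[:370,:500]=a; o[:225,500:]=b; o[225:,500:]=c
cv2.imwrite("pics/fin.png",o)
o=monitor.get_obs();print(o["time_s"],o["eef_pos"],o["wrist_force"])
E
sed 's/top0/top7/' fit.py | python3 -
```

```text
7.325 [ 0.41830409 -0.16979236  0.24720694] [0.30559662 0.59906385 0.73200058]
[ 237  182   79  102 2616] [275.9 232.8] [0.5673 0.151  0.121 ]
[321 202   4   9  21] [322.6 206.1] [0.6317 0.0322 0.121 ]
[326 253   3  10  22] [327.2 257.4] [0.5021 0.0238 0.121 ]
lid ((568.5349731445312, 151.2428436279297), (243.33653259277344, 182.32650756835938), 3.561580181121826)
red [ 0.572 -0.056  0.112]
white [0.775 0.184 0.112]
violet [0.582 0.306 0.112]
bottle [ 0.372 -0.366  0.153]
```

View pics/fin.png

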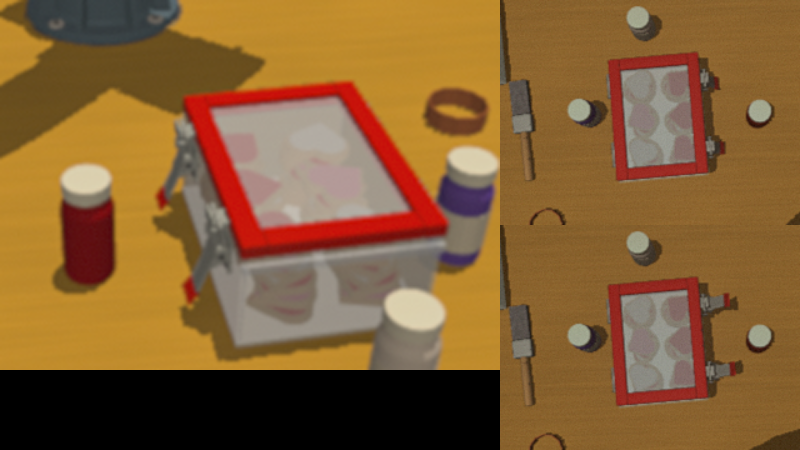

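Both levers hang down at the same steep angle, at (175,180) and (203,265). The box and surrounding items are where they were in the before view. Handing in.

```bash
python3 -c "
from h import *
workorder.hand_in(); print(monitor.get_obs()['time_s'])"
```

```text
the job is handed in; nothing more can be done
the job is handed in; nothing more can be done
```

Both catches look locked. I pressed lever a, then lever b, past the dead point with the shut fingertips, then backed the arm well clear and handed the job in at about 7.3 s.

**Levers:** in the last pictures both hang steeply down. In the top view, tab a sits within about 2 mm of where it should be at the 70° locked angle. I compared tab b only by eye; it hangs at the same angle as a.

**Box:** the lid position from before and after agrees to about 0.1 mm and 0.1°, so the box did not move.

**Bystanders:** the jars, brush and cutter look unmoved when the before and after pictures are compared. The bowl and bottle were outside the final crop, but the arm passed well above them.

**Forces:** every wrist reading I took was below 2 N, though I only read it at the end of each move. The peak during each snap was not seen.

**Not checked directly:** I did not measure the lid's hinge angle; that it is clamped tight follows from the locked levers. In the first top view the tabs sat about 4 mm further out than the lid fit predicted. I pressed at a point between the two, which worked.

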